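# Tighten the preserving jar with the torque-limiting key

## Robot

A 6-joint arm with a two-finger parallel gripper is mounted at the origin on the work surface. World frame = base frame: x ahead of the robot, y to its left, z up, the work surface at z = 0. Lengths are in m, angles in rad, forces in N, time in s.
With the tool pointing down it reaches from about 0.35 to 0.85 m from the base axis. Payload 8.1 kg.
Tool frame: the origin (TCP) lies at the very end of the fingers, on their centre line; the grasp point (between the pads) lies robot.hold_point_z behind it (robot.hold_point_z is the distance from the TCP to the grasp point, in m); z points along the fingers, y is the direction in which the jaws open and shut (so a half turn about z gives the same grasp; the last joint's range is limited). The gripper opens to 93 mm and grips with 3 to 60 N. Pads are 15 mm wide; open, the fingers measure 128 mm over their backs; the gripper's body (75 mm by 188 mm) begins 65 mm behind the grasp point.
Start: joints at [-1.315, 0.13, 1.488, -0, 1.523, -0.085], TCP at [0.201, -0.565, 0.219] pointing down, gripper open.
Joint ranges: [-2.96, 2.96], [-0.89, 2.26], [0.02, 2.5], [-1.34, 4.48], [0, 2.73], [-2.66, 2.66]. Speed limits (rad/s): [2.39, 2.39, 2.79, 3.14, 3.14, 3.14].

## Interface

Orientations are given as a rotation vector (axis times angle).
In Python, from plant import robot, cams gives the robot as it stands. The module is installed in compiled form; this text tells all that it offers.
- The arm moves only by the tool step_arm, never from a script. Its argument "deltas" is a list of rows, each an object with "offset": the shift along the tool's x, y, z in cm, a list of three; "roll": the turn about the tool's z in rad. In form: [{"offset": [x, y, z], "roll": roll}, ...]. A call has 1 to 12 rows; each row shifts and turns the commanded pose from where the row before left it, along the tool's axes as they then stand; what a row does not reach is not made up. A row lasts 1/8 s, in which the tool goes at most 62.5 mm and 10.7 degrees, less where a joint would pass 70% of its speed; a pose out of reach is approached as far as the arm can. A call with a gripper value outside its range is refused whole. "fingers" is the finger opening in cm, from 0 to 9.3, set as the call begins (left out, the last holds). The fingers move at their own pace and stop on an object; "grip_force" is the grip in N (left out, the last holds). Time passes only in rows, so rows that do not move let the fingers close. It gives the time, the measured TCP pose, the force and the opening at its end, in the units of the state.
- robot.read_state(): the state, without advancing time (a new reading comes with each control period).
- cams.read_camera(name): name is "side" or "top"; returns a dict with "pixels" (480x640x3 uint8, red, green, blue), "fx", "fy", "cx", "cy" (pixels), "k1" (the pictures are not rectified: a ray, as slopes to the right and down, at radius r is drawn at 1 + k1 r^2 times it, then the intrinsics apply), "extrinsics" (4x4, takes a point from world to camera coordinates). Camera axes: x right, y down, z forward; pixel columns grow to the right and rows downward; lengths in m; the calibration is good to about 2 mm. A picture is of the moment at which its call begins. There is no depth.
- robot.close_job(): hands the job in, once; it reports no verdict.
Trained networks look in a picture, given as the dict that the camera call returned (one of the last four; its "shot" number tells which), for a name from the list of things; names that differ only in an ending like _2 or _b are one class to them, and where a whole thing is asked for, a point or a joint stands for the part that bears it (a point fixed in the world has none). Each returns a list of dicts, best first, with "score" (0 to 1); they miss things now and then, are a little off and sometimes report something else, mostly with a low value. They report only what shows in the picture. A call takes as long as a camera call. They do not tell look-alikes from the thing itself.
- cams.boxes_of(picture, thing): "xy" ([column, row] in pixels, amid what is visible of it).
- cams.silhouettes(picture, thing): "mask" (480x640 bool, what is visible of it) and "xy" ([column, row] in pixels, amid what is visible of it).
- cams.pinpoint(picture, thing): "xy" ([column, row] in pixels: a listed point, or the origin of a listed thing).
The state is a dict: "t": time; "q": joint angles; "dq": joint speeds; "joint_torque": joint torques, N m; "tool_pos": TCP position; "orientation": TCP orientation; "force": force on the tool from outside, world axes, zero at the start; "wrist_torque": the same for the moment, N m; "opening": finger opening in m.
Only numpy, scipy, OpenCV 4.12 (cv2) and the standard library are available. Lean on these libraries where they do the work, as an engineer would, in place of code of your own. Each camera call takes 0.05 s, during which the arm holds its last target. There are 200 camera calls.

## Task

Take the white torque key by its grip, fit it fully down over the wing on the jar's steel clamp, and turn it clockwise (seen from above) until its clutch slips, then stop at once, within a few degrees; do not lean hard on the glass jar. Lift the key off, leaving the clamp tight, and stand it upright in the middle of the saucer; leave the other things and the saucer where they are.

Things in the scene. Friction and masses are not known exactly. Their poses are not given: they have to be found in the camera images.
- key: Torque key, loose, white plastic, 0.15 to 0.21 kg, standing upright, 74 mm tall over all. This entry is its socket, the lower part: a block 60 mm along x, 36 along y, 26 tall; origin at the centre of its underside, z up. In the underside is a pocket 44 mm along x, 11 along y, 18 deep, the same either way round. The grip sits above on a slipping clutch.
- key_grip: The key's grip, turning on the socket about their common upright axis; origin on it, 34 mm above the key's underside; x along the bar, z up. A collar (diameter 40, 10 mm tall) carries the flat bar to be grasped: 60 mm along x, 16 thick in y, 30 tall, from 44 to 74 mm above the underside. At first bar and pocket are parallel, and grip and socket turn as one until the clutch slips.
- key_bar (a point): Middle of the grip bar, 60 mm above the underside; x along the bar; grip it with some 50 N. Once the wing is tight the moment climbs to 0.4 N m and the grip slips round on the socket; in a pause 0.2 N m or so can still be felt (under 0.1 while the wing is free). The grip stays where it is left. A slip of 0.06 to 0.30 rad (3 to 17 degrees) between bar and pocket is right.
- wing: Steel clamp disc (diameter 78 mm, 6 thick) with the wing, an upright bar on it, 40 mm along x, 8 thick in y, 16 tall, rounded top. Origin on the jar's axis at the disc's underside, 82 mm above the sideboard; x along the wing, z up. Below it is a squat glass jar, diameter 94 mm, fixed in a wooden cradle 112 mm square screwed to the sideboard.
- wing_seat (a point): Point on the jar's axis on top of the clamp disc, 88 mm above the sideboard, where the centre of the key's underside comes when fully down; x along the wing. Disc and wing turn together, clockwise seen from above, against 0.07 N m of friction, to a solid stop some 0.3 to 0.9 rad on; where it is differs each time and has to be felt.
- wing_end (a point): One end of the wing bar at mid-height, 20 mm along x from the jar's axis and 6 mm above the disc; turns with the wing.
- saucer: White ceramic saucer, loose, 0.28 kg, rim diameter 148 mm, 15 mm tall, flat inside floor of diameter about 105 mm, 6 mm above the sideboard; origin at the centre of its underside.
- squeezer: Bystander: white plastic two-piece lemon squeezer, diameter 86 mm, 43 mm tall; origin at the centre of its underside.
- spice: Bystander: lidded glass spice jar, diameter 48, 75 mm tall; origin at the centre of its underside.
- eggcup: Bystander: white egg cup, rim diameter 48, 55 mm tall; origin at the centre of its underside.
- dip: Bystander: small ceramic bowl, diameter 80, 32 mm tall; origin at the centre of its underside.
- spoon: Bystander: wooden spoon lying flat, 160 mm long; origin under its middle.
- napkin: Bystander: wooden napkin ring, diameter 48, 30 mm tall; origin at the centre of its underside.
- mug: Bystander: white mug, diameter 76, 85 mm tall, with a handle; origin at the centre of its underside.
- tin: Bystander: tin, diameter 68, 80 mm tall; origin at the centre of its underside.
Not all that is in view belongs to the job. What is shaped like the key but green or purple is not meant. Of the things that look like the saucer, the larger one is meant.

How it is judged:
On the way, in this order (a step that is already met when the one before it is completed fails the run):
1. the key is fully down on the wing, clutch not yet slipped (distance between key and wing_seat below 0.005 m and angle between the x axis of key and the x axis of wing_seat, either way round below 0.14 rad and angle between the x axis of key_grip and the x axis of key, either way round below 0.05 rad), for 0.1 s.
2. the clutch has slipped (grip more than 0.06 rad past the socket) while down on the wing, which has turned (distance between key and wing_seat below 0.008 m and angle between the x axis of key_grip and the x axis of key, either way round above 0.06 rad and distance of wing_end from where it was at the start of the episode above 0.0045 m), for 0.1 s.
At the end, for the whole second after the job is handed in: The key, slipped (grip 0.06 to 0.30 rad past its socket), stands upright (within 0.08 rad) and at rest on the saucer's floor, within 25 mm of the saucer's centre; the wing is left tight (its end at least 4.5 mm from where it started) (angle between the x axis of key_grip and the x axis of key, either way round above 0.06 rad and distance of wing_end from where it was at the start of the episode above 0.0045 m and horizontal distance between key and saucer below 0.025 m and z of key in the frame of saucer between 0.002 and 0.01 m and angle between key's own z axis and vertical below 0.08 rad and linear speed of key below 0.02 m/s); the robot touches nothing.
It fails at once if the key is over-turned: the grip goes more than 0.30 rad past the socket (angle between the x axis of key_grip and the x axis of key, either way round above 0.3 rad).
It fails at once if the key is pressed on the wing and clamp of the jar with more than 40 N (contact force between key and wing above 40 N).
It fails at once if the key is tipped over (angle between key's own z axis and vertical above 0.7 rad).
It fails at once if the saucer is pushed more than 30 mm (distance of saucer from where it was at the start of the episode above 0.03 m).
It fails at once if a bystander is moved more than 30 mm (distance of any of squeezer, spice, eggcup, dip, spoon, napkin, mug, tin from where it was at the start of the episode above 0.03 m).
It also fails if it takes over 64 s, if anything falls off the work surface, if the arm or the gripper's body presses on something with over 40 N, if the wrist force passes 120 N, or if a joint passes its speed limit or range.

## Working session

There is one attempt and no reset: what is moved stays moved. The work goes in short steps, Python scripts to look and compute and a tool call to move; the robot and the scene stay as the last step left them, time stands still between calls to the robot, and variables do not carry over. Pictures are saved under pics/ and viewed, about 8 in all and at most 12, crops included, and the job is handed in when it is done.

Besides the shell and the picture viewer there is one more tool, called after "Call:" as name(argument=value, ...) on one line, values as JSON. step_arm: Moves the arm, as the interface text tells. Its arguments: {"type":"object","properties":{"deltas":{"type":"array"},"fingers":{"type":"number"},"grip_force":{"type":"number"}},"required":["deltas"]}

```bash
mkdir -p pics; cat > h.py <<'E'
import numpy as np, cv2
from scipy.spatial.transform import Rotation as R
from plant import robot, cams
def ray(p,xy):
    K=np.array([[p['fx'],0,p['cx']],[0,p['fy'],p['cy']],[0,0,1.]])
    d=((xy[0]-p['cx'])/p['fx'],(xy[1]-p['cy'])/p['fy']); d=np.array(d); u=d.copy()
    for _ in range(20): u=d/(1+p['k1']*(u@u))
    E=np.array(p['extrinsics']); Rm,t=E[:3,:3],E[:3,3]
    return -Rm.T@t, Rm.T@np.array([u[0],u[1],1])
def onz(p,xy,z):
    o,d=ray(p,xy); return o+d*(z-o[2])/d[2]
def proj(p,X):
    E=np.array(p['extrinsics']); c=E[:3,:3]@np.array(X)+E[:3,3]; u=c[:2]/c[2]; u=u*(1+p['k1']*(u@u))
    return np.array([u[0]*p['fx']+p['cx'],u[1]*p['fy']+p['cy']])
def tri(ps,xys):
    A=np.zeros((3,3));b=np.zeros(3)
    for p,x in zip(ps,xys):
        o,d=ray(p,x); d=d/np.linalg.norm(d); M=np.eye(3)-np.outer(d,d); A+=M;b+=M@o
    X=np.linalg.solve(A,b); return X,[np.linalg.norm(proj(p,X)-x) for p,x in zip(ps,xys)]
def save(p,n): cv2.imwrite('pics/'+n,p['pixels'][:,:,::-1])
E
python3 - <<'E'
from h import *
np.set_printoptions(precision=4,suppress=True)
print(robot.hold_point_z, robot.read_state())
for n in('top','side'):
    p=cams.read_camera(n); save(p,n+'0.png'); print(n,ray(p,(320,240)),p['fx'])
    for t,z in (('key',0),('key_grip',.034),('key_bar',.06),('wing',.082),('wing_seat',.088),('wing_end',.094),('saucer',0),('squeezer',0),('mug',0),('tin',0),('spice',0),('eggcup',0)):
        for r in cams.pinpoint(p,t)[:3]: print(t,round(r['score'],2),np.round(r['xy'],1),onz(p,r['xy'],z))
E
```

```text
0.0188 {'t': 0.0, 'q': array([-1.3154,  0.1312,  1.4893,  0.    ,  1.523 , -0.0854]), 'dq': array([ 0.0001, -0.0012, -0.0006, -0.0001,  0.0009, -0.0004]), 'joint_torque': array([  0.001 , -55.9844, -49.1759,   0.0769,   0.0356,  -0.0002]), 'tool_pos': array([ 0.2004, -0.5649,  0.2176]), 'orientation': array([-3.0943, -0.5324,  0.0002]), 'force': array([ 0.5117, -0.3859,  0.1115]), 'wrist_torque': array([ 0.0107,  0.0527, -0.0459]), 'opening': 0.09307988487269456}
top (array([0.3794, 0.0025, 1.264 ]), array([ 0.1322, -0.0004, -0.9913])) 585.3906771113681
key 0.94 [401.  232.4] [ 0.5599 -0.1751  0.    ]
key 0.61 [452.3 238. ] [ 0.5446 -0.2867  0.    ]
key 0.59 [499.8 244.8] [ 0.5268 -0.3902  0.    ]
key_grip 0.96 [506.1 240.4] [ 0.5319 -0.3938  0.034 ]
key_grip 0.93 [456.  234.8] [ 0.5468 -0.2872  0.034 ]
key_grip 0.56 [403.6 229.3] [ 0.5616 -0.1761  0.034 ]
key_bar 0.92 [400.4 231.2] [ 0.5539 -0.1655  0.06  ]
key_bar 0.8 [461.2 229.3] [ 0.5545 -0.2926  0.06  ]
wing 0.75 [309.8 214.2] [0.5909 0.0216 0.082 ]
saucer 0.65 [209.1 234.9] [0.5657 0.2445 0.    ]
saucer 0.57 [135.8 235.2] [0.5
[... 615 characters left out ...]
y_bar 0.73 [346.1 193.7] [ 0.5646 -0.1839  0.06  ]
key_bar 0.68 [388.1 158.7] [ 0.5239 -0.3876  0.06  ]
key_bar 0.66 [366.3 173.5] [ 0.5517 -0.2909  0.06  ]
wing 0.82 [292.9 233.8] [0.5979 0.0269 0.082 ]
wing 0.25 [283.7 209.5] [ 0.6543 -0.0396  0.082 ]
wing_seat 0.56 [292.6 232.1] [0.5973 0.0288 0.088 ]
wing_end 0.68 [284.4 226.8] [0.6167 0.027  0.094 ]
saucer 0.69 [209.3 422.5] [0.5547 0.4056 0.    ]
saucer 0.59 [256.5 341.8] [0.5665 0.2401 0.    ]
squeezer 0.58 [217.6 282.7] [0.7154 0.1447 0.    ]
mug 0.81 [327.7 165.1] [ 0.6982 -0.3832  0.    ]
tin 0.55 [140.  376.1] [0.71   0.3876 0.    ]
spice 0.83 [362.5 329.2] [0.4027 0.1343 0.    ]
eggcup 0.76 [397.3 239.6] [ 0.4188 -0.142   0.    ]
```

View pics/top0.png

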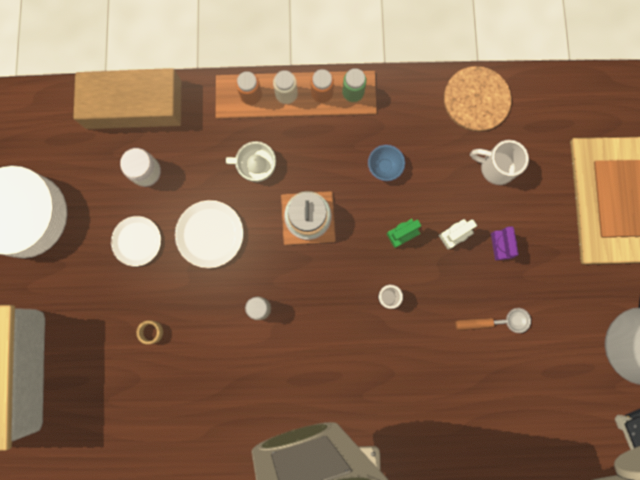

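```bash
python3 - <<'E'
from h import *
a=cv2.imread('pics/top0.png');b=cv2.imread('pics/side0.png')
i=cv2.resize(a[185:265,270:530],None,fx=3,fy=3,interpolation=3)
j=cv2.resize(b[140:265,240:420],None,fx=2.4,fy=2.4,interpolation=3)
c=np.zeros((i.shape[0]+j.shape[0],780,3),np.uint8);c[:i.shape[0],:i.shape[1]]=i;c[i.shape[0]:,:j.shape[1]]=j
cv2.imwrite('pics/z0.png',c)
E
```

```text
(no output)
```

View pics/z0.png

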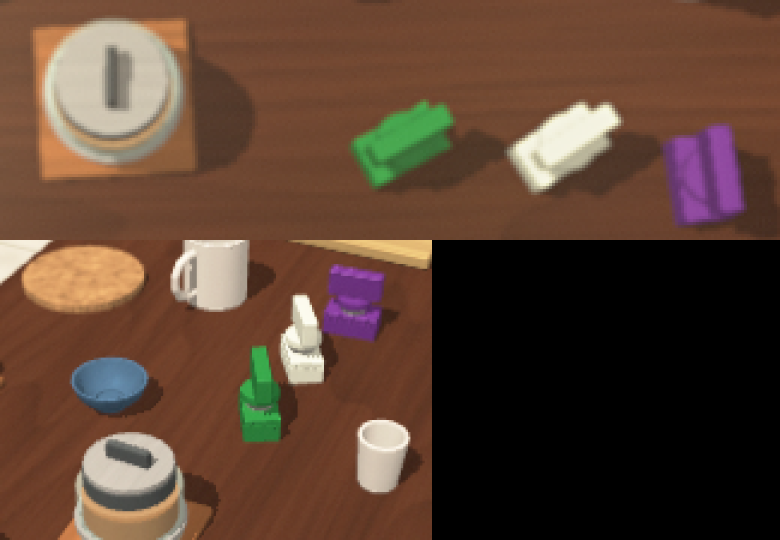

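```bash
cat >> h.py <<'E'
def box(cx,lx,ly,z0,z1):
    return np.array([[cx+sx*lx/2,sy*ly/2,z] for sx in(-1,1) for sy in(-1,1) for z in(z0,z1)])
def cyl(d,z0,z1):
    a=np.linspace(0,2*np.pi,32,endpoint=False); return np.array([[d/2*np.cos(t),d/2*np.sin(t),z] for t in a for z in(z0,z1)])
KEY=[box(0,.06,.036,0,.026),cyl(.03,.026,.034),cyl(.04,.034,.044),box(0,.06,.016,.044,.074)]
DISC=[cyl(.078,.082,.088)]; WING=[box(0,.04,.008,.088,.1035)]
SAU=[np.vstack([cyl(.148,.013,.015),cyl(.09,0,.001)])]
def render(p,parts,x,y,a,s=4,z=0):
    m=np.zeros((480*s,640*s),np.uint8); c,S=np.cos(a),np.sin(a)
    for P in parts:
        Q=np.array([proj(p,(x+c*u-S*v,y+S*u+c*v,w+z)) for u,v,w in P])
        h=cv2.convexHull(np.round((Q+.5)*s).astype(np.int32)); cv2.fillConvexPoly(m,h,255)
    return cv2.resize(m,(640,480),interpolation=cv2.INTER_AREA)/255.
from scipy.optimize import minimize
def fit(ps,ms,parts,x0,step=(.006,.006,.15)):
    f=lambda v:sum(np.abs(render(p,parts,v[0],v[1],v[2])-m).sum()/m.sum() for p,m in zip(ps,ms))
    sim=np.array([x0]+[np.array(x0)+np.eye(3)[i]*step[i] for i in range(3)])
    r=minimize(f,x0,method='Nelder-Mead',options=dict(initial_simplex=sim,xatol=1e-4,fatol=1e-4,maxiter=150)); return r.x,r.fun
def best(p,n,near):
    rs=cams.silhouettes(p,n); rs=[r for r in rs if np.linalg.norm(np.array(r['xy'])-near)<22]
    return rs[0]['mask'].astype(float) if rs else None
E
cat > f.py <<'E'
from h import *
np.set_printoptions(precision=4,suppress=True)
T=cams.read_camera('top');S=cams.read_camera('side')
for n,parts,x0,z in(('key',KEY,(.548,-.289,-.45),.035),('wing',DISC+WING,(.594,.024,0),.09),('saucer',SAU,(.566,.242,0),.01)):
    ms=[best(p,n,proj(p,(x0[0],x0[1],z))) for p in(T,S)]
    print(n,[None if m is None else m.sum() for m in ms])
    for sel in([0],[1],[0,1]):
        if all(ms[i] is not None for i in sel): print(sel,fit([(T,S)[i] for i in sel],[ms[i] for i in sel],parts,x0))
E
python3 f.py
python3 - <<'E'
from h import *
a=cv2.imread('pics/top0.png');b=cv2.imread('pics/side0.png')
i=cv2.resize(a[190:240,280:335],None,fx=7,fy=7,interpolation=0)
j=cv2.resize(b[205:260,265:320],None,fx=7,fy=7,interpolation=0)
c=np.zeros((400,780,3),np.uint8);c[:350,:385]=i;c[:385,390:775]=j
cv2.imwrite('pics/z1.png',c)
E
```

```text
key [np.float64(568.0), np.float64(481.0)]
[0] (array([ 0.5525, -0.2918, -1.0302]), np.float64(0.06729494614747307))
[1] (array([ 0.5531, -0.2947, -1.0435]), np.float64(0.06947943418531655))
[0, 1] (array([ 0.5524, -0.2925, -1.0495]), np.float64(0.14413620650157516))
wing [np.float64(1096.0), np.float64(787.0)]
[0] (array([0.5969, 0.0285, 0.0584]), np.float64(0.05170674109059682))
[1] (array([0.5979, 0.0254, 0.065 ]), np.float64(0.05532052719435932))
[0, 1] (array([0.5975, 0.0272, 0.0563]), np.float64(0.14329141667889667))
saucer [np.float64(3479.0), np.float64(4361.0)]
[0] (array([0.567 , 0.2435, 0.0669]), np.float64(0.038944028315551577))
[1] (array([0.5677, 0.2423, 0.0294]), np.float64(0.03326004559127022))
[0, 1] (array([0.5673, 0.2428, 0.0285]), np.float64(0.07491337095053245))
```

View pics/z1.png

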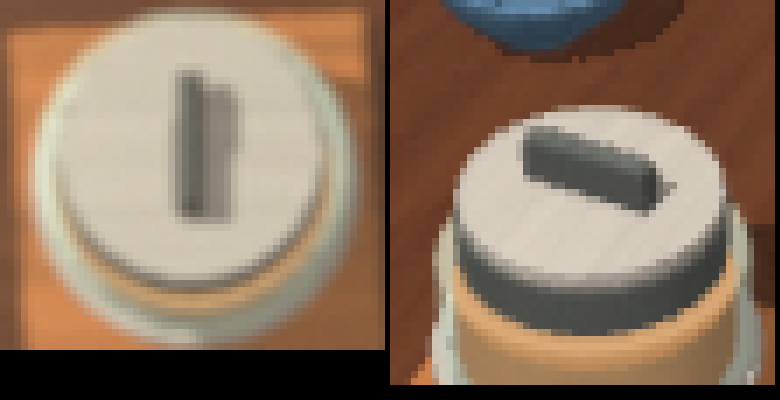

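```bash
cat >> h.py <<'E'
def plan(x,y,z,yaw):
    s=robot.read_state(); M=R.from_rotvec(s['orientation']).as_matrix()
    psi=np.arctan2(M[1,0],M[0,0]); d=np.array([x,y,z])-s['tool_pos']
    roll=-((yaw-psi+np.pi/2)%np.pi-np.pi/2)
    print('t',round(s['t'],2),'psi',round(psi,4),'tilt',round(np.arccos(-M[2,2]),4),'pos',s['tool_pos'],'q6',s['q'][5],'roll',round(roll,4))
    print('offset cm before roll',np.round(M.T@d*100,2),'after roll',np.round((M@R.from_euler('z',roll).as_matrix()).T@d*100,2))
E
python3 - <<'E'
from h import *
np.set_printoptions(precision=4,suppress=True)
plan(.5524,-.2925,.14,-1.045)
T=cams.read_camera('top');S=cams.read_camera('side')
ms=[]
for p,n in((T,'T'),(S,'S')):
    g=p['pixels'].astype(float).max(2); c=proj(p,(.597,.027,.095)).astype(int)
    roi=g[c[1]-14:c[1]+15,c[0]-14:c[0]+15]; 
    # soft darkness: bar<95, disc>150
    m=np.zeros((480,640)); k=render(p,WING,.597,.027,.06)
    k=cv2.dilate(k,np.ones((7,7))); m=np.clip((150-g)/60,0,1)*(k>0)
    ms.append(m); print(n,np.percentile(roi,[2,10,50,90]),m.sum(), render(p,WING,.597,.027,.06).sum())
for sel in([0],[1],[0,1]): print(fit([(T,S)[i] for i in sel],[ms[i] for i in sel],WING,(.597,.027,.06),(.003,.003,.1)))
E
```

```text
t 1.7 psi 0.3408 tilt 0.0 pos [ 0.2006 -0.5655  0.2186] q6 -0.0853910658985783 roll 1.3858
offset cm before roll [ 42.29 -13.97   7.86] after roll [ -5.95 -44.13   7.86]
T [104. 138. 206. 211.] 56.18333333333334 91.01960784313727
S [ 76.  90. 187. 215.] 142.06666666666666 173.8235294117647
(array([ 0.5967,  0.0255, -0.0079]), np.float64(0.7605877117978607))
(array([ 0.5966,  0.028 , -0.0681]), np.float64(0.38951610677119275))
(array([0.5963, 0.0258, 0.0051]), np.float64(1.194968454990094))
```

Call:
step_arm(deltas=[{"offset": [4.23,-1.4,0.7],"roll": 0},{"offset": [4.23,-1.4,0.7],"roll": 0},{"offset": [4.23,-1.4,0.7],"roll": 0},{"offset": [4.23,-1.4,0.7],"roll": 0},{"offset": [4.23,-1.4,0.7],"roll": 0},{"offset": [4.23,-1.4,0.7],"roll": 0},{"offset": [4.23,-1.4,0.7],"roll": 0},{"offset": [4.23,-1.4,0.7],"roll": 0},{"offset": [4.23,-1.4,0.7],"roll": 0},{"offset": [4.23,-1.4,0.7],"roll": 0}], fingers=5)

```text
t: 3.05
tool_pos: [0.5536, -0.2912, 0.1485]
orientation: [3.096, 0.533, 0.0]
force: [0.2, 0.3, 0.2]
opening: 0.0499
```

Call:
step_arm(deltas=[{"offset": [0,0,0],"roll": 0.174},{"offset": [0,0,0],"roll": 0.174},{"offset": [0,0,0],"roll": 0.174},{"offset": [0,0,0],"roll": 0.174},{"offset": [0,0,0],"roll": 0.173},{"offset": [0,0,0],"roll": 0.173},{"offset": [0,0,0],"roll": 0.173},{"offset": [0,0,0],"roll": 0.171},{"offset": [0,0,0],"roll": 0}])

```text
t: 4.18
tool_pos: [0.5525, -0.2922, 0.1486]
orientation: [-2.723, 1.567, 0.0]
force: [-0.0, 0.3, 0.3]
opening: 0.0501
```

```bash
python3 - <<'E'
from h import *
np.set_printoptions(precision=4,suppress=True)
plan(.5524,-.2925,.049,-1.045)
S=cams.read_camera('side');T=cams.read_camera('top')
a=T['pixels'][170:270,380:530,::-1];b=S['pixels'][100:225,300:450,::-1]
c=np.hstack([cv2.resize(a,(600,400),interpolation=3)[:, :395],cv2.resize(b,(480,400),interpolation=3)[:, :400]])
cv2.imwrite('pics/z2.png',c)
E
```

```text
t 4.17 psi -1.0442 tilt 0.0 pos [ 0.5525 -0.2922  0.1486] q6 2.046463122209417 roll 0.0008
offset cm before roll [0.03 0.02 9.96] after roll [0.03 0.02 9.96]
```

View pics/z2.png

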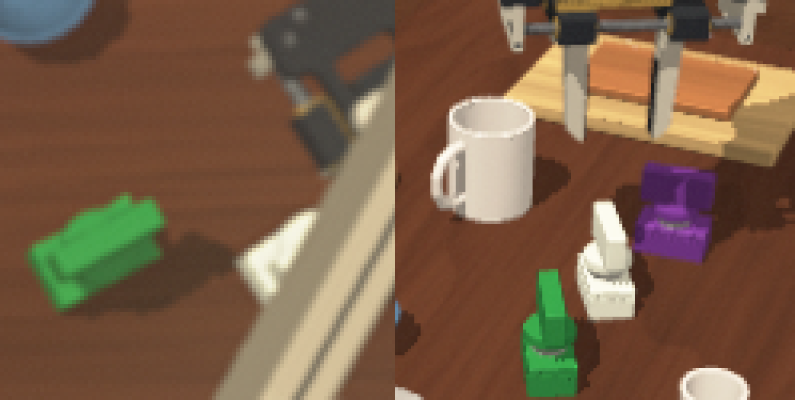

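Call:
step_arm(deltas=[{"offset": [0,0,2.0]},{"offset": [0,0,2.0]},{"offset": [0,0,2.0]},{"offset": [0,0,1.6]},{"offset": [0,0,1.2]},{"offset": [0,0,0.9]},{"offset": [0,0,0.2]}])

```text
schema error: expected keys offset, roll
```

Call:
step_arm(deltas=[{"offset": [0,0,0]},{"offset": [0,0,0]},{"offset": [0,0,0]},{"offset": [0,0,0]},{"offset": [0,0,0]},{"offset": [0,0,0]}], fingers=0.8, grip_force=50)

```text
schema error: expected keys offset, roll
```

```bash
python3 - <<'E'
from h import *
s=robot.read_state();print(s['t'],s['tool_pos'],s['force'],s['wrist_torque'],s['opening'])
E
```

```text
4.275 [ 0.5524352  -0.29216232  0.14862306] [ 0.04722995 -0.2040481   0.65725333] [ 0.12672271 -0.00165628  0.03047299] 0.04979435440088904
```

Call:
step_arm(deltas=[{"offset": [0,0,2.0],"roll": 0},{"offset": [0,0,2.0],"roll": 0},{"offset": [0,0,2.0],"roll": 0},{"offset": [0,0,1.6],"roll": 0},{"offset": [0,0,1.2],"roll": 0},{"offset": [0,0,0.9],"roll": 0},{"offset": [0,0,0.2],"roll": 0}])

```text
t: 5.15
tool_pos: [0.5523, -0.292, 0.0491]
orientation: [-2.722, 1.568, 0.001]
force: [0.2, 0.4, 0.4]
opening: 0.0497
```

Call:
step_arm(deltas=[{"offset": [0,0,0],"roll": 0},{"offset": [0,0,0],"roll": 0},{"offset": [0,0,0],"roll": 0},{"offset": [0,0,0],"roll": 0},{"offset": [0,0,0],"roll": 0},{"offset": [0,0,0],"roll": 0}], fingers=0.8, grip_force=50)

```text
t: 5.9
tool_pos: [0.5525, -0.2923, 0.0499]
orientation: [2.722, -1.568, 0.0]
force: [-0.1, 0.7, 1.8]
opening: 0.0157
```

```bash
python3 - <<'E'
from h import *
s=robot.read_state();print(s['t'],s['tool_pos'],s['force'],s['wrist_torque'],s['opening'])
E
```

```text
5.9 [ 0.55254899 -0.29226377  0.04987224] [-0.1320548   0.69503468  1.80259251] [0.10883752 0.0385277  0.00563202] 0.015680115245673767
```

Call:
step_arm(deltas=[{"offset": [0,0,-1.0],"roll": 0},{"offset": [0,0,-2.0],"roll": 0},{"offset": [0,0,-2.5],"roll": 0},{"offset": [0,0,-2.5],"roll": 0},{"offset": [0,0,-2.5],"roll": 0},{"offset": [0,0,-1.5],"roll": 0},{"offset": [0,0,-0.5],"roll": 0}])

```text
t: 6.78
tool_pos: [0.5531, -0.2925, 0.1765]
orientation: [2.722, -1.568, 0.004]
force: [0.8, 0.1, -1.5]
opening: 0.0157
```

Call:
step_arm(deltas=[{"offset": [0,0,0],"roll": -0.1},{"offset": [0,0,0],"roll": -0.15},{"offset": [0,0,0],"roll": -0.15},{"offset": [0,0,0],"roll": -0.15},{"offset": [0,0,0],"roll": -0.15},{"offset": [0,0,0],"roll": -0.15},{"offset": [0,0,0],"roll": -0.15},{"offset": [0,0,0],"roll": -0.1},{"offset": [0,0,0],"roll": 0}])

```text
t: 7.9
tool_pos: [0.552, -0.2919, 0.1736]
orientation: [-3.14, -0.085, 0.002]
force: [-0.1, 0.4, -1.6]
opening: 0.0156
```

```bash
python3 - <<'E'
from h import *
np.set_printoptions(precision=4,suppress=True)
plan(.597,-.05,.175,.056)
plan(.597,.027,.175,.056)
E
```

```text
t 7.9 psi 0.0541 tilt 0.0017 pos [ 0.552  -0.2919  0.1736] q6 0.9482338917931666 roll -0.0019
offset cm before roll [  5.8  -23.91  -0.12] after roll [  5.85 -23.9   -0.12]
t 7.9 psi 0.0541 tilt 0.0017 pos [ 0.552  -0.2919  0.1736] q6 0.9482338917931666 roll -0.0019
offset cm before roll [  6.22 -31.6   -0.11] after roll [  6.28 -31.58  -0.11]
```

Call:
step_arm(deltas=[{"offset": [0.4,-2.0,0],"roll": 0},{"offset": [0.9,-3.9,0],"roll": 0},{"offset": [0.9,-3.9,0],"roll": 0},{"offset": [0.9,-3.9,0],"roll": 0},{"offset": [0.9,-3.9,0],"roll": 0},{"offset": [0.9,-3.9,0],"roll": 0},{"offset": [0.9,-2.4,0],"roll": 0},{"offset": [0,0,0],"roll": 0},{"offset": [0,0,0],"roll": 0}])

```text
t: 9.02
tool_pos: [0.5969, -0.0502, 0.1745]
orientation: [3.14, 0.086, -0.001]
force: [-0.3, 0.1, -2.4]
opening: 0.0155
```

```bash
cat > g.py <<'E'
from h import *
np.set_printoptions(precision=4,suppress=True)
T=cams.read_camera('top');S=cams.read_camera('side'); s=robot.read_state(); tp=s['tool_pos']
M=R.from_rotvec(s['orientation']).as_matrix(); print(tp,'psi',np.arctan2(M[1,0],M[0,0]),s['force'],s['wrist_torque'])
zk=tp[2]-.0495
K=[P+np.array([0,0,zk]) for P in KEY]
sock=K[:1]
# side: fit x,y only by socket mask seen
m=best(S,'key',proj(S,(tp[0],tp[1],zk+.03)))
print(None if m is None else m.sum())
if m is not None:
    low=render(S,[K[0],K[1],K[2]],*tp[:2],np.arctan2(M[1,0],M[0,0]))
    print('side fit key',fit([S],[m],K,(tp[0],tp[1],.06)))
    print(render(S,K,*tp[:2],.055).sum())
import sys
v=S['pixels'].copy()
for P in K:
    for q in P: 
        a=.0545; X=(tp[0]+np.cos(a)*q[0]-np.sin(a)*q[1],tp[1]+np.sin(a)*q[0]+np.cos(a)*q[1],q[2])
        if len(P)==8: u=proj(S,X); cv2.circle(v,tuple(np.round(u).astype(int)),0,(255,0,0),-1)
cc=proj(S,(.597,-.01,.12)).astype(int)
cv2.imwrite('pics/'+sys.argv[1],cv2.resize(v[cc[1]-75:cc[1]+75,cc[0]-80:cc[0]+80,::-1],(800,600)[:2] if 0 else (640,600),interpolation=3))
cv2.imwrite('pics/full_'+sys.argv[1],T['pixels'][:,:,::-1])
E
python3 g.py z3.png
```

```text
[ 0.597  -0.051   0.1746] psi 0.05357168803807403 [-0.0503 -0.1418 -1.2729] [-0.0293  0.0193 -0.008 ]
876.0
side fit key (array([ 0.5963, -0.0508,  0.1675]), np.float64(0.33948428686543114))
1163.8745098039217
```

View pics/z3.png

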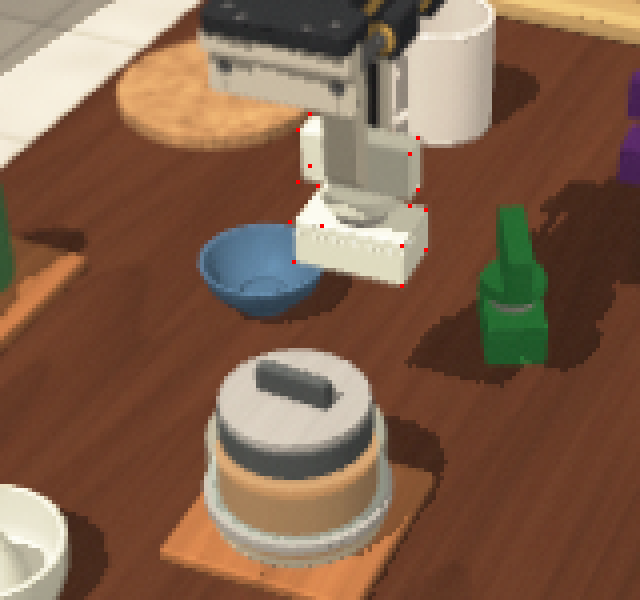

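```bash
cat > w.py <<'E'
from h import *
np.set_printoptions(precision=4,suppress=True,linewidth=200)
S=cams.read_camera('side');T=cams.read_camera('top')
T0=dict(T);T0['pixels']=cv2.imread('pics/top0.png')[:,:,::-1];S0=dict(S);S0['pixels']=cv2.imread('pics/side0.png')[:,:,::-1]
a=np.linspace(0,np.pi,13)
RW=[np.array([[x,.004*np.cos(t),.1+.004*np.sin(t)] for x in(-.02,.02) for t in a]+[[x,y,.088] for x in(-.02,.02) for y in(-.004,.004)])]
t0,t1=np.mean([0]),0
def mask(p,thr_hi,thr_lo):
    g=p['pixels'][:,:,2].astype(float); k=cv2.dilate(render(p,RW,.597,.027,0),np.ones((9,9)))>0
    return np.clip((thr_hi-g)/(thr_hi-thr_lo),0,1)*k
for n,p,hi,lo in(('T',T0,0,0),('S',S0,0,0),('Snow',S,0,0)):
    g=p['pixels'][:,:,2]; c=proj(p,(.597,.027,.095)).round().astype(int)
    if n!='Snow': print(n,c); print(g[c[1]-14:c[1]+15:1,c[0]-13:c[0]+14])
for n,p,hi,lo in(('T',T0,150,110),('S',S0,165,125),('Snow',S,165,125)):
    m=mask(p,hi,lo); print(n,m.sum(),fit([p],[m],RW,(.597,.027,0),(.003,.003,.1)))
E
python3 w.py
```

```text
T [307 210]
[[150 166 175 180 180 179 178 178 178 177 177 175 176 177 177 176 178 179 177 178 177 178 177 175 168 162 147]
 [168 174 179 180 180 179 179 177 178 177 178 179 179 176 178 178 178 177 177 177 178 178 178 177 173 167 157]
 [175 180 180 181 179 181 179 178 179 179 178 180 180 179 178 178 178 179 177 178 177 178 176 178 176 173 165]
 [177 179 179 179 179 178 178 179 178 177 178 171 169 168 169 175 177 178 178 178 177 176 177 177 177 175 173]
 [179 178 179 178 178 179 179 178 177 178 171 155 140 136 144 163 175 177 176 178 178 178 178 177 177 178 177]
 [178 178 177 177 178 177 178 176 178 178 168 140 114 103 116 150 167 166 168 173 176 176 176 177 178 176 177]
 [178 178 179 177 177 178 177 177 177 178 167 137 107  92 102 133 144 139 144 163 174 177 176 175 176 176 176]
 [179 178 179 177 177 178 177 178 176 177 166 138 109  91  93 113 122 120 129 151 169 175 176 175 175 175 175]
 [179 178 177 177 177 176 178 177 176 176 168 139 109  93  89 105 116 117 121 137 159 172 174 173 174 173 175]
 [177 178 178 179 177 177 177 177 176 176 166 136 110  93  90 104 116 117 117 131 157 171
[... 4926 characters left out ...]
95 194 194 192 191 192 192 188 190 190 190 192 190 191 190 185 187 187 187 186 188 187 184 187 187 175]
 [172 190 193 192 192 192 191 189 189 189 191 191 192 191 191 185 186 187 191 187 188 187 185 185 177 164 122]
 [148 154 170 188 192 192 190 190 191 190 192 191 192 192 189 186 187 190 188 186 188 185 175 142 121 125 106]
 [113 131 145 154 154 169 176 189 190 192 191 193 191 188 185 185 187 186 177 174 157 140 134 124 116  94  86]]
T 132.39999999999998 (array([ 0.5963,  0.0258, -0.0078]), np.float64(0.35361501095906644))
S 205.55 (array([ 0.597 ,  0.0257, -0.0221]), np.float64(0.27888353103343017))
Snow 204.47499999999997 (array([ 0.597 ,  0.0258, -0.0152]), np.float64(0.2798342958653079))
```

```bash
cat > w2.py <<'E'
exec(open('w.py').read().split('for n,p,hi')[0])
def mask2(p,v,hi,lo,d=5):
    g=p['pixels'][:,:,2].astype(float); k=cv2.dilate(render(p,RW,*v),np.ones((d,d)))>0
    return np.clip((hi-g)/(hi-lo),0,1)*k
for n,p,hi,lo in(('S0',S0,185,105),('S',S,185,105)):
    v=np.array([.597,.0258,-.015])
    for _ in range(3): m=mask2(p,v,hi,lo); v,f=fit([p],[m],RW,v,(.002,.002,.06))
    print(n,v,f)
# top: left edge of bar (top camera) measured vs predicted
def edge(g,row,c0,c1,lev):
    r=g[row,c0:c1].astype(float); i=np.where((r[:-1]>=lev)&(r[1:]<lev))[0][0]; return c0+i+(r[i]-lev)/(r[i]-r[i+1])
g=T0['pixels'][:,:,2]; e=np.array([edge(g,r,298,312,138) for r in range(202,219)])
m=np.polyfit(np.arange(202,219),e,1); print('left edge meas',np.polyval(m,[202,218]))
for y in(.0248,.0258,.0268):
  for a in(-.02,.02):
    r=render(T0,RW,.597,y,a,8); e=[np.argmax(r[q]>.5)-(r[q][np.argmax(r[q]>.5)]-.5) for q in range(202,219)]
    mm=np.polyfit(np.arange(202,219),[np.argmax(r[q]>0)+1-r[q][np.argmax(r[q]>0)]*1.-.5 if r[q][np.argmax(r[q]>0)]<.99 else np.argmax(r[q]>0)-.5 for q in range(202,219)],1); print(y,a,np.polyval(mm,[202,218]))
# ends of bar in the top view: column 306 mean
c=g[:,305:307].mean(1); print(c[195:240])
for x in(.596,.598): r=render(T0,RW,x,.0258,-.015,8)[:,305:307].mean(1); print(x,r[195:240])
# side: socket of held key
s=robot.read_state();tp=s['tool_pos'];M=R.from_rotvec(s['orientation']).as_matrix();psi=np.arctan2(M[1,0],M[0,0]);zk=tp[2]-.0495
K=[KEY[0]+np.array([0,0,zk])]
px=S['pixels'].astype(float); w=np.clip((px[:,:,2]-70)/80,0,1)
v=np.array([tp[0],tp[1],psi])
for _ in range(2):
    k=cv2.dilate(render(S,K,*v),np.ones((5,5)))>0
    full=render(S,[K[0]],*v)
    cut=np.arange(480)[:,None]>proj(S,(v[0],v[1],zk+.026))[1]+4   # below collar
    m=w*k*cut; 
    f=lambda u:np.abs(render(S,K,u[0],u[1],u[2])*cut-m).sum()
    rr=minimize(f,v,method='Nelder-Mead',options=dict(initial_simplex=np.array([v]+[v+np.eye(3)[i]*[.003,.003,.05][i] for i in range(3)]),xatol=1e-4,fatol=.01)); v=rr.x
print('socket',v,rr.fun,m.sum(),'tcp',tp,psi)
E
python3 w2.py
```

```text
S0 [ 0.5968  0.0261 -0.0235] 0.14867618252690212
S [ 0.5968  0.026  -0.0276] 0.14906788204057872
left edge meas [304.908  304.5032]
0.0248 -0.02 [305.8525 306.0241]
0.0248 0.02 [305.5864 306.3012]
0.0258 -0.02 [305.5 305.5]
0.0258 0.02 [305.0835 305.8039]
0.0268 -0.02 [304.998 304.998]
0.0268 0.02 [304.5877 305.2926]
[178.5 175.5 179.  180.  170.  147.5 127.  122.  123.5 124.  123.  121.5 117.  115.5 114.5 114.5 116.  115.  115.  115.5 115.  116.  116.5 112.5 109.5 123.  155.  174.5 178.5 178.  177.  177.  179.
 178.5 160.5 112.   88.  105.  112.5 105.5 110.  131.5 157.5 159.5 122. ]
0.596 [0.     0.     0.     0.     0.     0.1412 0.5627 0.5627 0.5627 0.5627 0.5627 0.5627 0.5627 0.5627 0.5627 0.5549 0.5    0.5    0.5    0.5    0.5    0.5    0.5    0.5    0.5    0.4922 0.2569 0.
 0.     0.     0.     0.     0.     0.     0.     0.     0.     0.     0.     0.     0.     0.     0.     0.     0.    ]
0.598 [0.     0.     0.     0.     0.1333 0.5627 0.5627 0.5627 0.5627 0.5627 0.5627 0.5627 0.5627 0.5627 0.5549 0.5    0.5    0.5    0.5    0.5    0.5    0.5    0.5    0.5    0.4922 0.2569 0.     0.
 0.     0.     0.     0.     0.     0.     0.     0.     0.     0.     0.     0.     0.     0.     0.     0.     0.    ]
socket [ 0.5981 -0.051   0.1252] 66.43088235294118 430.67499999999995 tcp [ 0.5972 -0.051   0.1747] 0.05365462657145223
```

Call:
step_arm(deltas=[{"offset": [0,0,0],"roll": 0.045},{"offset": [0,0,0],"roll": 0.044},{"offset": [0,-2,0],"roll": 0},{"offset": [0,-2.5,0],"roll": 0},{"offset": [0,-2,0],"roll": 0},{"offset": [0,0,0],"roll": 0}])

```text
t: 10.12
tool_pos: [0.5994, 0.0166, 0.1746]
orientation: [-3.141, 0.049, 0.0]
force: [-0.6, 0.8, -1.1]
opening: 0.0158
```

```bash
python3 - <<'E'
from h import *
np.set_printoptions(precision=4,suppress=True)
plan(.596,.0262,.166,-.035)
E
```

```text
t 10.12 psi -0.0313 tilt 0.0003 pos [0.5994 0.0166 0.1746] q6 1.5440704862938994 roll 0.0037
offset cm before roll [-0.37 -0.95  0.86] after roll [-0.38 -0.95  0.86]
```

Call:
step_arm(deltas=[{"offset": [-0.2,-0.5,0.2],"roll": 0.003},{"offset": [-0.18,-0.45,0.2],"roll": 0},{"offset": [0,0,0.2],"roll": 0},{"offset": [0,0,0],"roll": 0},{"offset": [0,0,0],"roll": 0}])

```text
t: 10.75
tool_pos: [0.5961, 0.024, 0.1687]
orientation: [3.141, -0.059, 0.0]
force: [0.2, -0.5, -1.3]
opening: 0.0154
```

```bash
python3 - <<'E'
from h import *
np.set_printoptions(precision=4,suppress=True)
plan(.596,.0262,.166,-.035)
S=cams.read_camera('side'); s=robot.read_state(); print(s['force'],s['wrist_torque'])
v=S['pixels'].copy()
c=proj(S,(.597,.026,.12)).astype(int); z=8
im=cv2.resize(v[c[1]-35:c[1]+35,c[0]-40:c[0]+40,::-1],None,fx=z,fy=z,interpolation=3)
tp=s['tool_pos']; 
def dr(P,x,y,a,dz,col):
    Q=np.array([proj(S,(x+np.cos(a)*q[0]-np.sin(a)*q[1],y+np.sin(a)*q[0]+np.cos(a)*q[1],q[2]+dz)) for q in P])
    for i in range(8):
        for j in range(i):
            if bin(i^j).count('1')==1:
                f=lambda u:tuple(np.round((u-[c[0]-40,c[1]-35]+.5)*z).astype(int)); cv2.line(im,f(Q[i]),f(Q[j]),col,1)
dr(KEY[0],tp[0],tp[1],-.035,tp[2]-.0495,(0,0,255)); dr(WING[0],.596,.0262,-.035,0,(0,255,0))
cv2.imwrite('pics/z4.png',im)
E
```

```text
t 10.75 psi -0.0376 tilt 0.0001 pos [0.5961 0.024  0.1687] q6 1.5626428652015694 roll -0.0026
offset cm before roll [-0.02 -0.22  0.27] after roll [-0.02 -0.22  0.27]
[ 0.0861  0.1837 -2.112 ] [0.0033 0.0151 0.0394]
```

View pics/z4.png

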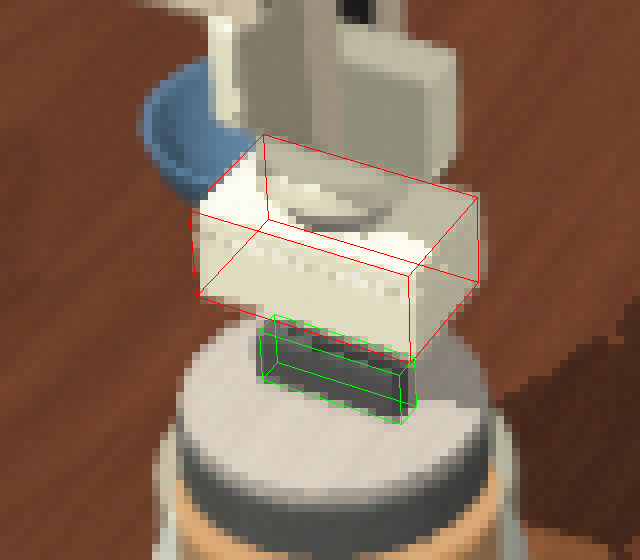

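Call:
step_arm(deltas=[{"offset": [0.04,-0.22,0],"roll": 0},{"offset": [0,0,0],"roll": 0},{"offset": [0,0,0],"roll": 0}])

```text
t: 11.18
tool_pos: [0.5965, 0.0265, 0.1687]
orientation: [3.141, -0.058, 0.0]
force: [-0.1, -0.3, -0.4]
opening: 0.0156
```

Call:
step_arm(deltas=[{"offset": [0,0,0.4],"roll": 0},{"offset": [0,0,0.4],"roll": 0},{"offset": [0,0,0.3],"roll": 0},{"offset": [0,0,0.2],"roll": 0},{"offset": [0,0,0],"roll": 0},{"offset": [0,0,0],"roll": 0}])

```text
t: 11.92
tool_pos: [0.5966, 0.0264, 0.1558]
orientation: [-3.141, 0.058, -0.0]
force: [0.2, -0.8, -2.1]
opening: 0.0157
```

```bash
cat > st.py <<'E'
from h import *
np.set_printoptions(precision=4,suppress=True)
plan(.5965,.0262,.1375,-.035)
s=robot.read_state(); print(s['force'],s['wrist_torque'],'op',s['opening'])
E
python3 st.py
```

```text
t 11.93 psi -0.0372 tilt 0.0002 pos [0.5966 0.0264 0.1558] q6 1.5664291715760947 roll -0.0022
offset cm before roll [-0.01  0.02  1.83] after roll [-0.01  0.02  1.83]
[ 0.1957 -0.8356 -2.1256] [-0.016  -0.0335  0.004 ] op 0.015662774982632282
```

Call:
step_arm(deltas=[{"offset": [0,0,0.15],"roll": 0},{"offset": [0,0,0.15],"roll": 0},{"offset": [0,0,0.1],"roll": 0},{"offset": [0,0,0],"roll": 0}])

```text
t: 12.42
tool_pos: [0.5964, 0.0264, 0.1515]
orientation: [-3.141, 0.058, 0.0]
force: [0.1, -0.7, -0.7]
opening: 0.016
```

```bash
python3 st.py
```

```text
t 12.43 psi -0.0372 tilt 0.0003 pos [0.5964 0.0264 0.1515] q6 1.5664295629236629 roll -0.0022
offset cm before roll [0.01 0.02 1.4 ] after roll [0.01 0.02 1.4 ]
[ 0.1142 -0.6784 -0.6803] [ 0.032   0.0031 -0.0124] op 0.015977339507045538
```

Call:
step_arm(deltas=[{"offset": [0,0,0.2],"roll": 0},{"offset": [0,0,0.2],"roll": 0},{"offset": [0,0,0.2],"roll": 0},{"offset": [0,0,0],"roll": 0}])

```text
t: 12.92
tool_pos: [0.5964, 0.0266, 0.1453]
orientation: [-3.141, 0.058, 0.001]
force: [0.6, 1.5, -2.3]
opening: 0.0157
```

```bash
python3 st.py
```

```text
t 12.93 psi -0.0371 tilt 0.0004 pos [0.5964 0.0266 0.1453] q6 1.5664360930295729 roll -0.0021
offset cm before roll [0.01 0.04 0.78] after roll [0.01 0.04 0.78]
[ 0.5771  1.473  -2.3321] [ 0.3764 -0.0918  0.0215] op 0.01568403254936827
```

Call:
step_arm(deltas=[{"offset": [0,-0.04,0.2],"roll": 0},{"offset": [0,0,0.2],"roll": 0},{"offset": [0,0,0.15],"roll": 0},{"offset": [0,0,0],"roll": 0}])

```text
t: 13.42
tool_pos: [0.5964, 0.0267, 0.1399]
orientation: [3.141, -0.059, -0.001]
force: [-0.1, 0.2, -1.2]
opening: 0.0153
```

```bash
python3 st.py
```

```text
t 13.43 psi -0.0373 tilt 0.0005 pos [0.5964 0.0267 0.1399] q6 1.567085425179973 roll -0.0023
offset cm before roll [0.02 0.05 0.24] after roll [0.02 0.05 0.24]
[-0.1001  0.2294 -1.2077] [0.0604 0.0397 0.0006] op 0.015267895046696442
```

Free now; the last ~2 mm in small rows until contact.

Call:
step_arm(deltas=[{"offset": [0,0,0.1],"roll": 0},{"offset": [0,0,0.1],"roll": 0},{"offset": [0,0,0],"roll": 0}])

```text
t: 13.8
tool_pos: [0.5965, 0.0268, 0.138]
orientation: [3.141, -0.058, -0.0]
force: [-0.0, -0.7, -0.8]
opening: 0.0155
```

```bash
python3 st.py
```

```text
t 13.8 psi -0.0372 tilt 0.0002 pos [0.5965 0.0268 0.138 ] q6 1.5670971475693154 roll -0.0022
offset cm before roll [0.01 0.06 0.05] after roll [0.01 0.06 0.05]
[-0.0336 -0.6855 -0.7995] [ 0.0156 -0.018  -0.0142] op 0.015461241545980048
```

Call:
step_arm(deltas=[{"offset": [0,0,0.06],"roll": 0},{"offset": [0,0,0.04],"roll": 0},{"offset": [0,0,0],"roll": 0}])

```text
t: 14.18
tool_pos: [0.5967, 0.0267, 0.1378]
orientation: [3.141, -0.058, 0.001]
force: [-3.2, -1.1, 5.6]
opening: 0.0161
```

```bash
python3 st.py
```

```text
t 14.18 psi -0.0372 tilt 0.0005 pos [0.5967 0.0267 0.1378] q6 1.5670850810298016 roll -0.0022
offset cm before roll [-0.02  0.06  0.03] after roll [-0.02  0.06  0.03]
[-3.1976 -1.1355  5.6072] [0.0045 0.6119 0.0111] op 0.016139860048702284
```

Call:
step_arm(deltas=[{"offset": [0,0,0],"roll": 0.05},{"offset": [0,0,0],"roll": 0.05},{"offset": [0,0,0],"roll": 0.05},{"offset": [0,0,0],"roll": 0.05},{"offset": [0,0,0],"roll": 0.05},{"offset": [0,0,0],"roll": 0},{"offset": [0,0,0],"roll": 0}])

```text
t: 15.05
tool_pos: [0.5969, 0.027, 0.1378]
orientation: [-3.109, 0.448, -0.002]
force: [-1.9, 0.2, 4.9]
opening: 0.0156
```

```bash
python3 st.py
```

```text
t 15.05 psi -0.2862 tilt 0.0011 pos [0.5969 0.027  0.1378] q6 1.816166995750618 roll -0.2512
offset cm before roll [-0.02  0.09  0.03] after roll [-0.04  0.08  0.03]
[-1.8885  0.2437  4.89  ] [ 0.243   0.3872 -0.0163] op 0.015593567753992676
```

Call:
step_arm(deltas=[{"offset": [0,0,0],"roll": 0.04},{"offset": [0,0,0],"roll": 0.04},{"offset": [0,0,0],"roll": 0}])

```text
t: 15.42
tool_pos: [0.5969, 0.027, 0.1378]
orientation: [-3.089, 0.573, -0.001]
force: [-2.6, 0.4, 5.6]
opening: 0.0156
```

```bash
python3 st.py
```

```text
t 15.43 psi -0.3667 tilt 0.001 pos [0.5969 0.027  0.1378] q6 1.8966959593868509 roll -0.3317
offset cm before roll [-0.01  0.09  0.03] after roll [-0.04  0.08  0.03]
[-2.6452  0.4175  5.5511] [0.1551 0.3809 0.0272] op 0.015574932532752975
```

Call:
step_arm(deltas=[{"offset": [0,0,0],"roll": 0.04},{"offset": [0,0,0],"roll": 0.04},{"offset": [0,0,0],"roll": 0}])

```text
t: 15.8
tool_pos: [0.5969, 0.0269, 0.1378]
orientation: [-3.063, 0.696, -0.002]
force: [-3.9, -0.3, 4.8]
opening: 0.0155
```

```bash
python3 st.py
```

```text
t 15.8 psi -0.4468 tilt 0.001 pos [0.5969 0.0269 0.1378] q6 1.9767004372772439 roll -0.4118
offset cm before roll [-0.01  0.08  0.03] after roll [-0.04  0.07  0.03]
[-3.914  -0.272   4.8337] [ 0.1597  0.445  -0.0239] op 0.015489203293507153
```

Call:
step_arm(deltas=[{"offset": [0,0,0],"roll": 0.04},{"offset": [0,0,0],"roll": 0.04},{"offset": [0,0,0],"roll": 0}])

```text
t: 16.18
tool_pos: [0.5969, 0.027, 0.1378]
orientation: [-3.033, 0.818, -0.002]
force: [-2.0, 0.8, 5.0]
opening: 0.0157
```

```bash
python3 st.py
```

```text
t 16.18 psi -0.5268 tilt 0.0011 pos [0.5969 0.027  0.1378] q6 2.0567103709813543 roll -0.4918
offset cm before roll [0.   0.09 0.03] after roll [-0.04  0.08  0.03]
[-1.9837  0.8456  5.0019] [ 0.2366  0.3107 -0.07  ] op 0.015709111636448
```

Call:
step_arm(deltas=[{"offset": [0,0,0],"roll": 0.04},{"offset": [0,0,0],"roll": 0.04},{"offset": [0,0,0],"roll": 0}])

```text
t: 16.55
tool_pos: [0.597, 0.0269, 0.1378]
orientation: [-2.998, 0.938, -0.002]
force: [-2.0, -0.2, 5.7]
opening: 0.0163
```

```bash
python3 st.py
```

```text
t 16.55 psi -0.6067 tilt 0.0012 pos [0.597  0.0269 0.1378] q6 2.13665970039585 roll -0.5717
offset cm before roll [0.   0.09 0.03] after roll [-0.04  0.08  0.03]
[-2.0191 -0.1936  5.7291] [ 0.2591  0.2781 -0.0013] op 0.016308315601530458
```

Call:
step_arm(deltas=[{"offset": [0,0,0],"roll": 0.04},{"offset": [0,0,0],"roll": 0.04},{"offset": [0,0,0],"roll": 0}])

```text
t: 16.92
tool_pos: [0.597, 0.027, 0.1377]
orientation: [-2.958, 1.057, -0.002]
force: [-1.6, 1.0, 5.0]
opening: 0.0156
```

```bash
python3 st.py
```

```text
t 16.93 psi -0.6864 tilt 0.0012 pos [0.597  0.027  0.1377] q6 2.216363123638823 roll -0.6514
offset cm before roll [0.01 0.09 0.02] after roll [-0.05  0.08  0.02]
[-1.6135  0.9779  4.9882] [ 0.3087  0.2553 -0.0319] op 0.015572906856055255
```

```bash
cat > v.py <<'E'
from h import *
import sys
S=cams.read_camera('side'); c=proj(S,(.597,.026,.12)).astype(int)
cv2.imwrite('pics/'+sys.argv[1],cv2.resize(S['pixels'][c[1]-40:c[1]+35,c[0]-40:c[0]+40,::-1],None,fx=7,fy=7,interpolation=3))
E
python3 v.py z5.png
```

```text
(no output)
```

View pics/z5.png

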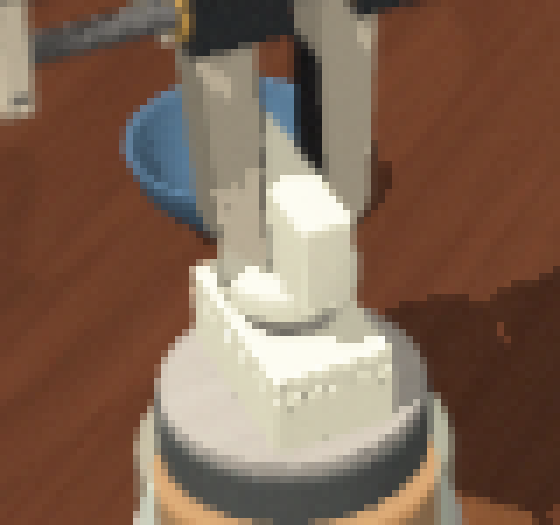

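Call:
step_arm(deltas=[{"offset": [0,0,0],"roll": 0.04},{"offset": [0,0,0],"roll": 0.04},{"offset": [0,0,0],"roll": 0}])

```text
t: 17.35
tool_pos: [0.5969, 0.027, 0.1378]
orientation: [-2.913, 1.174, -0.001]
force: [-2.5, -0.2, 5.3]
opening: 0.0154
```

```bash
python3 st.py
```

```text
t 17.35 psi -0.7663 tilt 0.0011 pos [0.5969 0.027  0.1378] q6 2.2962992498860597 roll -0.7313
offset cm before roll [0.02 0.09 0.02] after roll [-0.04  0.08  0.02]
[-2.4581 -0.1683  5.2978] [ 0.2861  0.2744 -0.0507] op 0.01537848161894057
```

Call:
step_arm(deltas=[{"offset": [0,0,0],"roll": 0.04},{"offset": [0,0,0],"roll": 0.04},{"offset": [0,0,0],"roll": 0}])

```text
t: 17.73
tool_pos: [0.597, 0.027, 0.1378]
orientation: [-2.864, 1.29, -0.002]
force: [-2.3, 1.2, 5.0]
opening: 0.0156
```

```bash
python3 st.py
```

```text
t 17.73 psi -0.8463 tilt 0.0012 pos [0.597  0.027  0.1378] q6 2.3763171655718835 roll -0.8113
offset cm before roll [0.03 0.09 0.03] after roll [-0.05  0.08  0.03]
[-2.3131  1.1756  5.0189] [ 0.2387  0.2689 -0.047 ] op 0.015597486602729626
```

Call:
step_arm(deltas=[{"offset": [0,0,0],"roll": 0.04},{"offset": [0,0,0],"roll": 0.04},{"offset": [0,0,0],"roll": 0}])

```text
t: 18.1
tool_pos: [0.597, 0.0269, 0.1378]
orientation: [-2.81, 1.403, -0.002]
force: [-1.4, 0.7, 6.2]
opening: 0.0159
```

```bash
python3 st.py
```

```text
t 18.1 psi -0.9263 tilt 0.0011 pos [0.597  0.0269 0.1378] q6 2.456315309532757 roll -0.8913
offset cm before roll [0.03 0.08 0.03] after roll [-0.04  0.07  0.03]
[-1.3868  0.6984  6.1752] [ 0.2082  0.3619 -0.0126] op 0.015893842416752492
```

Call:
step_arm(deltas=[{"offset": [0,0,0],"roll": 0.04},{"offset": [0,0,0],"roll": 0.03},{"offset": [0,0,0],"roll": 0}])

```text
t: 18.48
tool_pos: [0.597, 0.027, 0.1378]
orientation: [-2.759, 1.5, -0.002]
force: [-2.2, 1.3, 5.5]
opening: 0.0156
```

```bash
python3 st.py
```

```text
t 18.48 psi -0.9961 tilt 0.0013 pos [0.597  0.027  0.1378] q6 2.5262241208967344 roll -0.9611
offset cm before roll [0.04 0.09 0.03] after roll [-0.05  0.08  0.03]
[-2.1991  1.3367  5.4818] [0.2735 0.1486 0.3212] op 0.015624270633416783
```

Call:
step_arm(deltas=[{"offset": [0,0,0],"roll": 0.03},{"offset": [0,0,0],"roll": 0.03},{"offset": [0,0,0],"roll": 0.04},{"offset": [0,0,0],"roll": 0},{"offset": [0,0,0],"roll": 0}])

```text
t: 19.1
tool_pos: [0.5969, 0.0269, 0.1378]
orientation: [-2.681, 1.636, -0.001]
force: [-1.3, 0.8, 4.9]
opening: 0.0156
```

```bash
python3 st.py; python3 - <<'E'
from h import *
np.set_printoptions(precision=4,suppress=True)
S=cams.read_camera('side'); s=robot.read_state(); print(s['wrist_torque'],s['q'][5])
c=proj(S,(.597,.026,.12)).astype(int)
cv2.imwrite('pics/z6.png',cv2.resize(S['pixels'][c[1]-40:c[1]+35,c[0]-40:c[0]+40,::-1],None,fx=7,fy=7,interpolation=3))
E
```

```text
t 19.1 psi -1.0959 tilt 0.0011 pos [0.5969 0.0269 0.1378] q6 2.625871463926841 roll -1.0609
offset cm before roll [0.04 0.07 0.03] after roll [-0.04  0.07  0.03]
[-1.2844  0.7571  4.92  ] [0.2167 0.3096 0.2642] op 0.015613521758434763
[0.2471 0.2814 0.2638] 2.6257958827542573
```

View pics/z6.png

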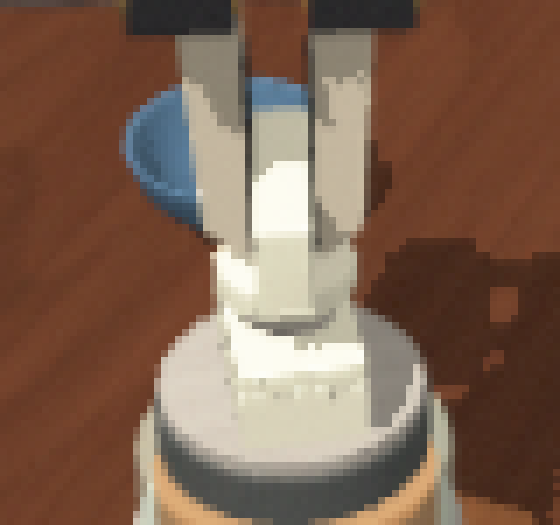

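```bash
cat > e.py <<'E'
from h import *
from scipy.ndimage import map_coordinates
np.set_printoptions(precision=3,suppress=True)
S=cams.read_camera('side'); s=robot.read_state(); tp=s['tool_pos']; M=R.from_rotvec(s['orientation']).as_matrix(); psi=np.arctan2(M[1,0],M[0,0])
g=cv2.GaussianBlur(S['pixels'].astype(np.float32),(0,0),.7)
G=sum(cv2.Sobel(g[:,:,i],cv2.CV_32F,1,0)**2+cv2.Sobel(g[:,:,i],cv2.CV_32F,0,1)**2 for i in range(3))**.5
def score(v,b,edges,zk):
    pts=[];c,q=np.cos(v[2]),np.sin(v[2])
    for i,j in edges:
        for t in np.linspace(.05,.95,25):
            P=b[i]*(1-t)+b[j]*t; pts.append(proj(S,(v[0]+c*P[0]-q*P[1],v[1]+q*P[0]+c*P[1],zk+P[2])))
    pts=np.array(pts); return map_coordinates(G,[pts[:,1],pts[:,0]],order=1).mean()
zk=tp[2]-.0495
# box idx: 4*(x+)+2*(y+)+1*(z+); near end (toward camera, +y world) is x- for yaw~-1
SE=[(0,1),(2,3),(0,2),(1,3),(2,6),(3,7),(6,7)]; BE=[(1,3),(0,1),(2,3),(3,7),(1,5)]
def sf(b,edges,ang0,lab):
    r=[]
    for a in np.arange(ang0-.15,ang0+.35,.02):
        f=lambda u:-score((u[0],u[1],a),b,edges,zk)
        m=max((score((tp[0]+dx,tp[1]+dy,a),b,edges,zk),dx,dy) for dx in np.arange(-.003,.0031,.001) for dy in np.arange(-.003,.0031,.001)); r.append((a-psi,)+m)
    r=np.array(r); print(lab,r[np.argsort(-r[:,1])[:5]])
if __name__=='__main__':
    print(s['t'],psi,s['wrist_torque'])
    sf(KEY[0],SE,psi,'socket'); sf(KEY[3],BE,psi,'bar')
E
python3 e.py
```

```text
19.2 -1.0958050129099761 [0.244 0.237 0.273]
socket [[  0.13  281.137   0.      0.   ]
 [  0.15  277.102   0.      0.   ]
 [  0.11  271.78    0.      0.   ]
 [  0.17  266.996   0.     -0.001]
 [  0.09  257.207   0.      0.   ]]
bar [[ -0.03  322.549  -0.001   0.001]
 [ -0.05  321.501  -0.001   0.   ]
 [ -0.01  318.76   -0.001   0.001]
 [  0.05  317.218   0.001   0.002]
 [ -0.07  315.493  -0.002   0.001]]
```

Call:
step_arm(deltas=[{"offset": [0,0,-0.3],"roll": 0},{"offset": [0,0,-0.5],"roll": 0},{"offset": [0,0,-0.6],"roll": 0},{"offset": [0,0,-0.8],"roll": 0},{"offset": [0,0,-1.0],"roll": 0},{"offset": [0,0,-1.0],"roll": 0},{"offset": [0,0,-0.3],"roll": 0},{"offset": [0,0,0],"roll": 0}])

```text
t: 20.2
tool_pos: [0.5967, 0.0268, 0.1825]
orientation: [-2.68, 1.638, -0.001]
force: [0.2, -0.3, -1.3]
opening: 0.0154
```

```bash
python3 e.py; python3 - <<'E'
from h import *
np.set_printoptions(precision=4,suppress=True)
s=robot.read_state();print(s['force'],s['wrist_torque'])
plan(.5675,.2426,.183,0.5)
v=cams.read_camera('side');c=proj(v,(.597,.026,.13)).astype(int)
cv2.imwrite('pics/z7.png',cv2.resize(v['pixels'][c[1]-45:c[1]+40,c[0]-45:c[0]+45,::-1],None,fx=6,fy=6,interpolation=3))
E
```

```text
20.25 -1.0972476575830905 [ 0.121 -0.014  0.015]
socket [[  0.11  522.182   0.001   0.   ]
 [  0.09  519.056   0.001  -0.001]
 [  0.13  505.913   0.001   0.   ]
 [  0.07  497.469   0.001  -0.001]
 [  0.15  482.308   0.001   0.   ]]
bar [[ -0.03  324.943   0.      0.001]
 [  0.07  324.622   0.002   0.001]
 [  0.05  324.531   0.002   0.001]
 [ -0.01  321.307   0.      0.001]
 [ -0.05  319.843   0.      0.   ]]
[ 0.6067 -0.1722 -1.7608] [ 0.1205 -0.014   0.0152]
t 20.25 psi -1.0972 tilt 0.0001 pos [0.5964 0.0268 0.1821] q6 2.6270903868155786 roll 1.5443
offset cm before roll [-20.53  -7.27  -0.09] after roll [-7.81 20.33 -0.09]
```

View pics/z7.png

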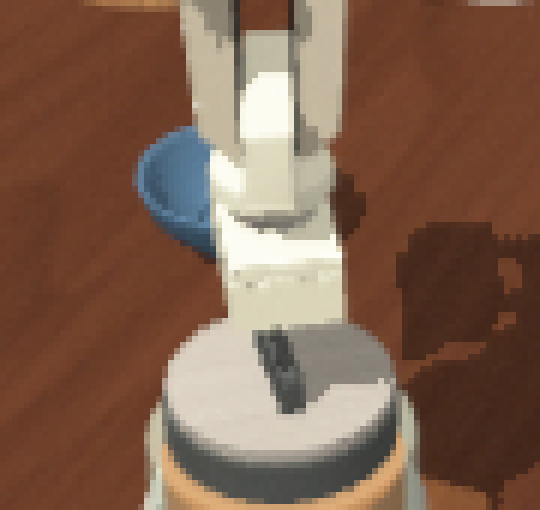

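```bash
cat > cal.py <<'E'
import e; from e import *
im=cv2.imread('pics/z5.png')[:,:,::-1]; sm=im[3::7,3::7]
c=proj(S,(.597,.026,.12)).astype(int)
def load(sm,t):
    px=np.zeros((480,640,3),np.float32); px[c[1]-40:c[1]+35,c[0]-40:c[0]+40]=sm
    g=cv2.GaussianBlur(px,(0,0),.7)
    e.G=sum(cv2.Sobel(g[:,:,i],cv2.CV_32F,1,0)**2+cv2.Sobel(g[:,:,i],cv2.CV_32F,0,1)**2 for i in range(3))**.5
    e.tp=np.array(t); e.zk=t[2]-.0495
load(sm,(.597,.027,.1377)); e.psi=-.6865
sf(KEY[0],SE,-.6865,'z5 socket (slip 0)')
load(cv2.imread('pics/z6.png')[3::7,3::7,::-1],(.597,.027,.1378)); e.psi=-1.096
sf(KEY[0],SE,-1.096,'z6 socket')
E
python3 cal.py
```

```text
z5 socket (slip 0) [[  0.01  237.625  -0.001   0.001]
 [  0.03  237.123  -0.001   0.001]
 [ -0.01  232.307  -0.001   0.001]
 [  0.05  229.751   0.     -0.001]
 [  0.21  226.538  -0.003  -0.003]]
z6 socket [[  0.13  282.189   0.      0.   ]
 [  0.15  277.117   0.      0.   ]
 [  0.11  271.552   0.      0.   ]
 [  0.17  267.029   0.     -0.001]
 [  0.09  257.155   0.      0.   ]]
```

Call:
step_arm(deltas=[{"offset": [0,0,0],"roll": -0.1},{"offset": [0,0,0],"roll": -0.16},{"offset": [0,0,0],"roll": -0.17},{"offset": [0,0,0],"roll": -0.17},{"offset": [0,0,0],"roll": -0.17},{"offset": [0,0,0],"roll": -0.17},{"offset": [0,0,0],"roll": -0.16},{"offset": [0,0,0],"roll": 0}])

```text
t: 21.35
tool_pos: [0.5962, 0.0269, 0.1816]
orientation: [-3.142, -0.003, 0.001]
force: [0.1, -1.1, -1.5]
opening: 0.016
```

```bash
python3 - <<'E'
from h import *
np.set_printoptions(precision=4,suppress=True)
plan(.5675,.2426,.12,0)
E
```

```text
t 21.35 psi 0.0018 tilt 0.0009 pos [0.5962 0.0269 0.1816] q6 1.5280813828131232 roll 0.0018
offset cm before roll [ -2.83 -21.58   6.17] after roll [ -2.87 -21.57   6.17]
```

Call:
step_arm(deltas=[{"offset": [-0.2,-1.6,0],"roll": 0},{"offset": [-0.4,-3.5,0],"roll": 0},{"offset": [-0.5,-4.0,0],"roll": 0},{"offset": [-0.5,-4.0,0],"roll": 0},{"offset": [-0.5,-4.0,1.0],"roll": 0},{"offset": [-0.5,-3.0,1.5],"roll": 0},{"offset": [-0.23,-1.5,2.0],"roll": 0},{"offset": [0,0,1.5],"roll": 0},{"offset": [0,0,0],"roll": 0},{"offset": [0,0,0],"roll": 0}])

```text
t: 22.6
tool_pos: [0.5682, 0.2417, 0.1226]
orientation: [3.142, 0.002, 0.001]
force: [0.0, -0.2, -2.1]
opening: 0.0158
```

```bash
python3 - <<'E'
from h import *
np.set_printoptions(precision=4,suppress=True)
plan(.5675,.2426,.056,0)
print(robot.read_state()['force'])
E
```

```text
t 22.6 psi 0.0011 tilt 0.0005 pos [0.5682 0.2417 0.1226] q6 1.8890523029081354 roll 0.0011
offset cm before roll [-0.08 -0.09  6.66] after roll [-0.08 -0.09  6.66]
[ 0.0129 -0.2186 -2.059 ]
```

Call:
step_arm(deltas=[{"offset": [-0.08,-0.09,1.0],"roll": 0},{"offset": [0,0,1.5],"roll": 0},{"offset": [0,0,1.5],"roll": 0},{"offset": [0,0,1.1],"roll": 0},{"offset": [0,0,0.6],"roll": 0},{"offset": [0,0,0.4],"roll": 0},{"offset": [0,0,0.2],"roll": 0},{"offset": [0,0,0.1],"roll": 0},{"offset": [0,0,0],"roll": 0}])

```text
t: 23.72
tool_pos: [0.567, 0.2437, 0.0585]
orientation: [-3.141, -0.004, -0.001]
force: [-0.6, -0.7, -1.6]
opening: 0.0159
```

```bash
python3 - <<'E'
from h import *
np.set_printoptions(precision=4,suppress=True)
plan(.5675,.2426,.056,0)
s=robot.read_state();print(s['force'],s['wrist_torque'])
E
```

```text
t 23.73 psi 0.0028 tilt 0.0005 pos [0.567  0.2437 0.0585] q6 1.890898602912968 roll 0.0028
offset cm before roll [0.05 0.11 0.25] after roll [0.05 0.11 0.25]
[-0.5818 -0.7426 -1.5749] [ 0.049  -0.0007 -0.053 ]
```

Call:
step_arm(deltas=[{"offset": [0,0,0.1],"roll": 0},{"offset": [0,0,0.08],"roll": 0},{"offset": [0,0,0.05],"roll": 0},{"offset": [0,0,0],"roll": 0}])

```text
t: 24.22
tool_pos: [0.5669, 0.2436, 0.0559]
orientation: [-3.142, -0.004, -0.0]
force: [-0.3, -0.4, -1.4]
opening: 0.0158
```

```bash
python3 - <<'E'
from h import *
np.set_printoptions(precision=4,suppress=True)
plan(.5675,.2426,.056,0)
s=robot.read_state();print(s['force'],s['wrist_torque'])
E
```

```text
t 24.23 psi 0.0028 tilt 0.0001 pos [0.5669 0.2436 0.0559] q6 1.8908911485902495 roll 0.0028
offset cm before roll [ 0.06  0.11 -0.01] after roll [ 0.06  0.1  -0.01]
[-0.3294 -0.378  -1.4181] [ 0.      0.0339 -0.0047]
```

Call:
step_arm(deltas=[{"offset": [0,0,0.05],"roll": 0},{"offset": [0,0,0.02],"roll": 0},{"offset": [0,0,0],"roll": 0}])

```text
t: 24.6
tool_pos: [0.5669, 0.2436, 0.0559]
orientation: [3.142, 0.004, 0.0]
force: [-3.4, -2.4, 4.4]
opening: 0.0158
```

```bash
python3 - <<'E'
from h import *
np.set_printoptions(precision=4,suppress=True)
s=robot.read_state();print(s['tool_pos'],s['force'],s['wrist_torque'])
E
```

```text
[0.5669 0.2436 0.0559] [-3.3945 -2.427   4.3634] [-0.3086  0.6141  0.0582]
```

Contact. Open to about 4.5 cm, rise clear, and look.

Call:
step_arm(deltas=[{"offset": [0,0,0],"roll": 0},{"offset": [0,0,0],"roll": 0},{"offset": [0,0,0],"roll": 0},{"offset": [0,0,0],"roll": 0},{"offset": [0,0,-0.5],"roll": 0},{"offset": [0,0,-1.5],"roll": 0},{"offset": [0,0,-3],"roll": 0},{"offset": [0,0,-4],"roll": 0},{"offset": [0,0,-4],"roll": 0}], fingers=4.5, grip_force=10)

```text
t: 25.72
tool_pos: [0.5669, 0.2437, 0.1877]
orientation: [-3.141, -0.004, -0.002]
force: [-0.1, -0.2, -0.1]
opening: 0.0451
```

Call:
step_arm(deltas=[{"offset": [-4,3,-2],"roll": 0},{"offset": [-5,3,0],"roll": 0},{"offset": [-5,3,0],"roll": 0},{"offset": [-5,3,0],"roll": 0},{"offset": [-2,1,0],"roll": 0},{"offset": [0,0,0],"roll": 0}])

```text
t: 26.48
tool_pos: [0.3572, 0.1128, 0.2066]
orientation: [-3.141, -0.003, -0.005]
force: [0.4, 0.5, 0.9]
opening: 0.0453
```

```bash
cat > fin.py <<'E'
from h import *
np.set_printoptions(precision=4,suppress=True)
T=cams.read_camera('top');S=cams.read_camera('side');s=robot.read_state();print(s['t'],s['tool_pos'],s['force'])
c=proj(T,(.567,.243,.03)).astype(int);d=proj(S,(.567,.243,.04)).astype(int)
a=T['pixels'][c[1]-40:c[1]+40,c[0]-40:c[0]+40,::-1];b=S['pixels'][d[1]-60:d[1]+60,d[0]-60:d[0]+60,::-1]
cv2.imwrite('pics/z8.png',np.hstack([cv2.resize(a,(400,400),interpolation=3),cv2.resize(b,(400,400),interpolation=3)]))
for n,parts,x0,z in(('saucer',SAU,(.567,.243,0),.01),):
    for p in(T,S):
        m=best(p,n,proj(p,(x0[0],x0[1],z)))
        if m is not None:
            m=np.maximum(m,cv2.morphologyEx(m,cv2.MORPH_CLOSE,np.ones((41,41)))); print(n,m.sum(),fit([p],[m],parts,x0))
# key: fit x,y,socket yaw,slip on both silhouettes
ms=[best(p,'key',proj(p,(.567,.243,.04))) for p in(T,S)]
print([None if m is None else m.sum() for m in ms])
def rk(p,v):
    lo=render(p,KEY[:3],v[0],v[1],v[2],4,.006); hi=render(p,KEY[3:],v[0],v[1],v[2]+v[3],4,.006); return np.maximum(lo,hi)
for sel in([0],[1],[0,1]):
    if any(ms[i] is None for i in sel): continue
    f=lambda v:sum(np.abs(rk((T,S)[i],v)-ms[i]).sum()/ms[i].sum() for i in sel)
    for sl in(-.1,.1):
        x0=np.array([.567,.243,.1,sl]); r=minimize(f,x0,method='Nelder-Mead',options=dict(initial_simplex=np.array([x0]+[x0+np.eye(4)[i]*[.003,.003,.08,.08][i] for i in range(4)]),xatol=1e-4,fatol=1e-4)); print(sel,r.x,r.fun)
E
python3 fin.py
```

```text
26.575 [0.3581 0.1133 0.2063] [-0.3726  0.2349  0.3809]
saucer 3461.0 (array([0.5667, 0.2439, 0.1933]), np.float64(0.04453546804448447))
saucer 4198.0 (array([0.5684, 0.2419, 0.0045]), np.float64(0.06156246205008921))
[np.float64(610.0), np.float64(1306.0)]
[0] [ 0.5669  0.2436  0.1019 -0.0937] 0.06979749276759885
[0] [ 0.5672  0.2435  0.1195 -0.111 ] 0.07085181613629057
[1] [ 0.5671  0.2423  0.1164 -0.1944] 0.06511425397111371
[1] [ 0.5666  0.2428  0.1019 -0.1632] 0.06506020478635559
[0, 1] [ 0.5669  0.2432  0.1077 -0.1231] 0.14484703046985875
[0, 1] [ 0.5668  0.243   0.1417 -0.1808] 0.14729256410218544
```

View pics/z8.png

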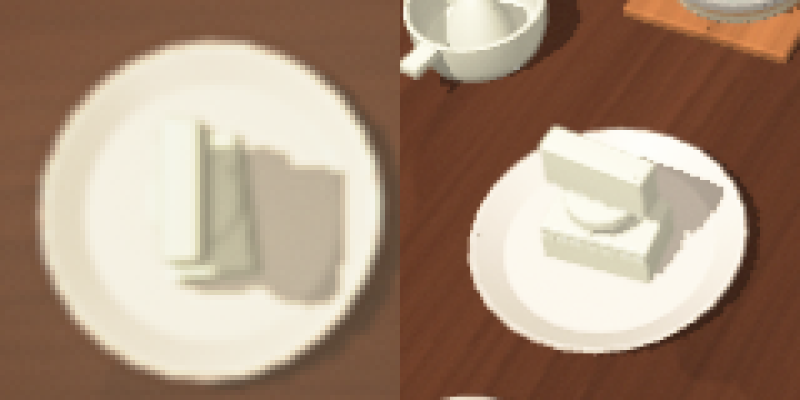

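```bash
python3 -c "
from plant import robot
print(robot.close_job())"
```

```text
the job is handed in; nothing more can be done
None
```

The job is handed in, and every check I made agrees that the key is slipped and standing on the saucer. The hand-in itself reports no verdict.

- **Turning:** I gripped the white key by its bar and seated it on the wing with about 5–6 N on the wrist sensor. I then turned it clockwise about 1.06 rad. The wing came tight after about 0.96 rad, at a felt moment of 0.32 N m. I went 0.10 rad further, and the moment then settled to 0.26 N m in the pause, which fits a slipped clutch.
- **Slip:** camera estimates of the angle between bar and socket ran from about 0.09 to 0.19 rad, most of them 0.09 to 0.13. They scatter because the fits are coarse, but all lie inside the allowed 0.06 to 0.30.
- **Last checks:** I lifted the key straight off with the wing left turned and stood it upright in the saucer, about 1–2 mm from its centre in the camera fits. The fits show the saucer shifted by no more than about 1 mm, within fit error. The arm is clear, with the wrist force near zero. The clock read 26.6 s at the last check. I did not re-measure the bystanders afterwards, but no unexpected contact force showed along the way.
- **Disagreements:** the two cameras differed by about 2 mm on positions, within their stated calibration. The last joint was within about 0.03 rad of its limit when the turn ended.

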